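Fold back the bifold door of the multimeter's bay

TASK

One of the two bays of the bench cubby holds the handheld multimeter. Open that bay fully: fold its half-folded bifold door right back (a push at the fold hinge does it), so that both panels collapse along the track and stand together by the cubby's outer wall. Leave the other bay's door as it stands, and do not shift the multimeter.

Things in the scene. Friction and masses are not known exactly. Their poses are not given: they have to be found in the camera images.
- cubby: Fixed open-topped plywood cubby, 504 mm wide (y), 250 deep (x), 160 high; a middle wall makes a left (y > 0) and a right bay. Origin: on the bench, middle of the open front, on the doors' track; x into the bays, y left along the track. Each bay has a bifold door of two 110 mm grey panels, tops at z = 160; the first turns on a pivot by the outer wall, x = 0, y = +228 (left) or -228 mm (right).
- left_door (a joint): Angle q of the left door's first panel from the track, rad: 0 shut (flat across the bay), 1.46 the stop, both panels folded together by the left outer wall, sticking out to the robot. Starts half folded, 0.45 to 0.70, the fold pointing to the robot. The second panel runs from the fold back to the track and follows by itself. Stays where it is left.
- right_door (a joint): The same, mirrored, for the right door, which folds by the right outer wall: 0 shut, 1.46 rad folded at the stop, 0.45 to 0.70 at the start.
- left_post (a point): Top of the left door's fold hinge: an upright aluminium post, 20 mm diameter, free from z = 160 to 205 mm over the bench: the place to push. Cubby frame: x = -110 sin q, y = 228 - 110 cos q mm (q: left_door). Pushed sideways towards its outer wall it swings on an arc of radius 110 mm about the pivot; 1 to 5 N is enough.
- right_post (a point): Top of the right door's fold hinge: an upright aluminium post, 20 mm diameter, free from z = 160 to 205 mm over the bench: the place to push. Cubby frame: x = -110 sin q, y = -(228 - 110 cos q) mm (q: right_door). Pushed sideways towards its outer wall it swings on an arc of radius 110 mm about the pivot; 1 to 5 N is enough.
- multimeter: Handheld multimeter, black with grey face, display and dial, 165 x 82 x 53 mm, lying on the 10 mm floor of one bay. Origin: centre of its underside; x along its length. In the other bay stands a copper wire reel (96 mm wide, 55 high). In front of the cubby stand a small jar (56 mm wide, 65 high) and, off to the left, a mug (90 high).
Not all that is in view belongs to the job. Several things have the shape of the multimeter; the one meant has the colours described above.

How it is judged:
At the end, for the whole second after the job is handed in: The door of the bay that holds the multimeter is folded to within about 10 degrees of its stop (q above 1.28 rad) and at rest; the other door is still half folded (q between 0.30 and 0.85 rad) (((y of multimeter in the frame of cubby above 0 m and value of joint left_door above 1.28 rad and value of joint right_door between 0.3 and 0.85 rad and velocity of joint left_door between -0.1 and 0.1 rad/s) or (y of multimeter in the frame of cubby below 0 m and value of joint right_door above 1.28 rad and value of joint left_door between 0.3 and 0.85 rad and velocity of joint right_door between -0.1 and 0.1 rad/s))); the robot touches nothing.
It fails at once if the multimeter is shifted by more than 20 mm (distance of multimeter from where it was at the start of the episode above 0.02 m).
It fails at once if the other bay's door is folded past 0.85 rad or shut below 0.30 rad ((y of multimeter in the frame of cubby above 0 m and (value of joint right_door above 0.85 rad or value of joint right_door below 0.3 rad)) or (y of multimeter in the frame of cubby below 0 m and (value of joint left_door above 0.85 rad or value of joint left_door below 0.3 rad))).
It also fails if it takes over 29 s, if anything falls off the work surface, if the arm or the gripper's body presses on something with over 40 N, if the wrist force passes 120 N, or if a joint passes its speed limit or range.

ROBOT

A 7-joint arm with a two-finger parallel gripper is mounted at the origin on the work surface. World frame = base frame: x ahead of the robot, y to its left, z up, the work surface at z = 0. Lengths are in m, angles in rad, forces in N, time in s.
With the tool pointing down it reaches from about 0.4 to 0.85 m from the base axis. Payload 10.4 kg.
Tool frame: the origin (TCP) lies at the very end of the fingers, on their centre line; the grasp point (between the pads) lies manip.grasp_offset behind it (manip.grasp_offset is the distance from the TCP to the grasp point, in m); z points along the fingers, x is the direction in which the jaws open and shut, and the axes are right-handed (so a half turn about z gives the same grasp; the last joint's range is limited). The gripper opens to 85 mm and grips with 20 to 120 N. Pads are 22 mm wide; open, the fingers measure 114 mm over their backs; the gripper's body (76 mm by 85 mm) begins 54 mm behind the grasp point. The pads swing forward as they close: fully open they stand 13 mm farther back than shut.
Start: joints at [1.209, 0.332, -0.065, 1.46, 0.022, 1.35, -0.088], TCP at [0.208, -0.589, 0.231] pointing down, gripper open.
Joint ranges: [-2.6, 2.6], [-0.5, 2.12], [-1.47, 1.34], [0.16, 2.42], [-1.27, 4.41], [0.06, 2.06], [-2.6, 2.6]. Speed limits (rad/s): [2.22, 2.22, 2.79, 2.79, 3.14, 3.14, 3.14].

INTERFACE

Orientations are given as a unit quaternion [x, y, z, w].
In Python, from workcell import manip gives the robot as it stands.
- The arm moves only by the shell command python3 -m crank 'ROWS' [FORCE]. ROWS is JSON, a list that holds one entry, the list of rows, each a list of 7 numbers: the shift along the world's x, y, z in units of 60 mm (1.0 is 60 mm), then the turn, a rotation vector about the world's x, y, z in units of 5 degrees (1.0 is 5 degrees), then the finger opening in mm, from 0 to 85.4. A call has 1 to 8 rows; each row shifts and turns the commanded pose from where the row before left it; what a row does not reach is not made up. A row lasts 1/8 s, in which the tool goes at most 62.5 mm and 10.7 degrees, less where a joint would pass 70% of its speed; a pose out of reach is approached as far as the arm can. A call is refused whole if a number of a shift passes 1 or a number of a turn 1, either way. A call with a gripper value outside its range is refused whole. The fingers move at their own pace and stop on an object; FORCE is the grip in N (left out, the last holds). Time passes only in rows, so rows that do not move let the fingers close. It gives the time, the measured TCP pose, the force and the opening at its end, in the units of the state.
- manip.get_obs(): the state, without advancing time (a new reading comes with each control period).
- manip.camera(name): name is "side" or "top"; returns (picture, depth): 400x640x3 uint8, blue, green, red; 400x640 float32, m along the optical axis (not along the pixel's ray), 0 where there is no reading.
- manip.get_calibration(name): a dict with "fx", "fy", "cx", "cy" (pixels), "rvec" (rotation vector, rad) and "tvec" (3), from world to camera coordinates, as OpenCV has them. Camera axes: x right, y down, z forward; pixel columns grow to the right and rows downward; lengths in m; the calibration is good to about 2 mm. A picture is of the moment at which its call begins. get_calibration takes no time and is no camera call.
- manip.hand_in(): hands the job in, once; it reports no verdict.
The state is a dict: "clock": time; "joint_pos": joint angles; "joint_velocities": joint speeds; "tau": joint torques, N m; "position": TCP position; "ee_rot": TCP orientation; "ft_force": force on the tool from outside, world axes, zero at the start; "torque": the same for the moment, N m; "grip_width": opening from 0.0 (shut) to 1.0 (fully open).
Only numpy, scipy, OpenCV 4.12 (cv2) and the standard library are available. Lean on these libraries where they do the work, as an engineer would, in place of code of your own. Each camera call takes 0.05 s, during which the arm holds its last target.

## Working session

There is one attempt and no reset: what is moved stays moved. The work goes in short steps, Python scripts to look and compute and a shell command to move; the robot and the scene stay as the last step left them, time stands still between calls to the robot, and variables do not carry over. Pictures are saved under pics/ and viewed, and the job is handed in when it is done.

```bash
ls; mkdir -p pics; python3 - <<'E'
from workcell import manip
import cv2,numpy as np
for n in("top","side"):
    p,d=manip.camera(n); cv2.imwrite(f"pics/{n}0.png",p); np.save(f"{n}0.npy",d); print(n,manip.get_calibration(n))
o=manip.get_obs(); print(o["clock"],o["position"],o["ee_rot"],o["grip_width"],manip.grasp_offset)
E
```

```text
pics
top {'fx': 363.01975803086793, 'fy': 363.01975803086793, 'cx': 313.8374087744555, 'cy': 202.25481528181777, 'rvec': array([ 2.1146044 , -2.10930265,  0.18275598]), 'tvec': array([-0.0345656 ,  0.55409878,  0.81522743])}
side {'fx': 383.7758869340505, 'fy': 383.7758869340505, 'cx': 320.5974078007375, 'cy': 202.29216144145457, 'rvec': array([ 0.58574672, -2.69893107,  1.13611092]), 'tvec': array([0.47582236, 0.27617873, 0.9134105 ])}
0.1 [ 0.20757666 -0.58917191  0.23059251] [ 8.16186846e-01 -5.77787696e-01 -5.49357133e-04 -3.29978576e-04] 0.9987455101529565 0.0187
```

View pics/top0.png

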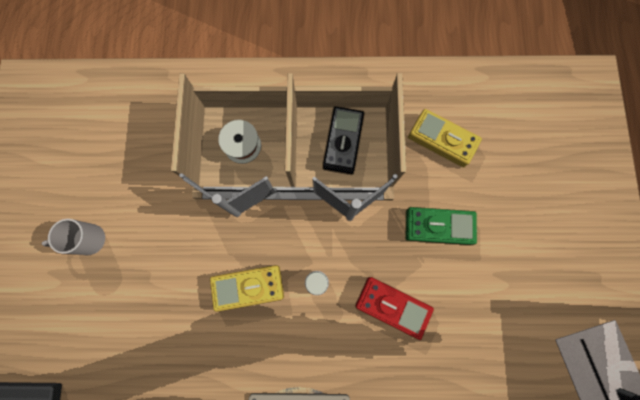

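View pics/side0.png

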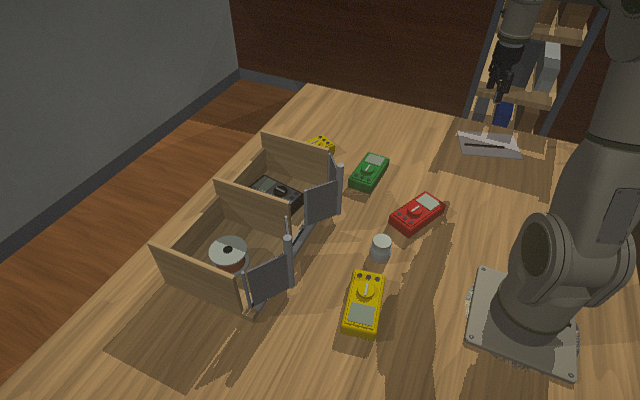

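The black meter with the grey face is in the right bay (top view about 343,140). The right post top is at about (357,204) and the left one at (217,199). The red, green and yellow meters are decoys. Next I'll measure the cubby and post.

```bash
cat > h.py <<'E'
import cv2,numpy as np
from workcell import manip
def world(n,u,v,d):
    c=manip.get_calibration(n);R=cv2.Rodrigues(c["rvec"])[0]
    p=np.array([(u-c["cx"])*d/c["fx"],(v-c["cy"])*d/c["fy"],d]);return R.T@(p-c["tvec"])
def worldz(n,u,v,z):
    c=manip.get_calibration(n);R=cv2.Rodrigues(c["rvec"])[0]
    o=-R.T@c["tvec"];r=R.T@np.array([(u-c["cx"])/c["fx"],(v-c["cy"])/c["fy"],1]);return o+r*(z-o[2])/r[2]
def proj(n,P):
    c=manip.get_calibration(n);return cv2.projectPoints(np.array(P,float).reshape(-1,3),c["rvec"],c["tvec"],np.array([[c["fx"],0,c["cx"]],[0,c["fy"],c["cy"]],[0,0,1]]),None)[0][:,0]
E
python3 - <<'E'
from h import *
d=np.load("top0.npy");p=cv2.imread("pics/top0.png")
for u,v in((357,204),(217,199),(316,283),(343,140)):
    m=d[v-1:v+2,u-1:u+2];print(u,v,world("top",u,v,np.median(m)).round(4))
cv2.imwrite("pics/crop.png",cv2.resize(p[60:230,160:420],None,fx=3,fy=3,interpolation=2))
# point cloud of z 150..170
c=manip.get_calibration("top");R=cv2.Rodrigues(c["rvec"])[0]
v,u=np.mgrid[0:400,0:640];P=np.stack([(u-c["cx"])*d/c["fx"],(v-c["cy"])*d/c["fy"],d],-1)-c["tvec"];W=P@R
for lo,hi in((.15,.17),(.195,.215)):
    k=(W[...,2]>lo)&(W[...,2]<hi)&(u<450)&(u>150)&(v<300)
    n,l,s,ce=cv2.connectedComponentsWithStats(k.astype(np.uint8))
    for i in range(1,n):
        if s[i,4]>8: print(lo,s[i],W[l==i].mean(0).round(4),W[l==i].min(0).round(4),W[l==i].max(0).round(4))
    if lo==.15: np.save("rim.npy",W[k])
E
```

```text
357 204 [ 0.5215 -0.1209  0.2038]
217 199 [0.5312 0.1557 0.2043]
316 283 [ 0.3659 -0.0391  0.0638]
343 140 [ 0.7082 -0.1041  0.06  ]
0.15 [285  73   8 100 569] [0.7119 0.0214 0.1583] [0.6012 0.0151 0.1501] [0.8312 0.028  0.1622]
0.15 [396  73  10 100 618] [ 0.7114 -0.2231  0.1579] [ 0.6    -0.2308  0.15  ] [ 0.8303 -0.2171  0.1622]
0.15 [171  74  15  98 651] [0.7131 0.2661 0.1577] [0.6026 0.2601 0.15  ] [0.8314 0.2745 0.1621]
0.15 [179 174  33  25 112] [0.5685 0.2181 0.1587] [0.5426 0.1819 0.1512] [0.5954 0.2547 0.1618]
0.15 [392 175   5   4  15] [ 0.5896 -0.2052  0.1573] [ 0.5865 -0.209   0.1523] [ 0.593  -0.2017  0.1606]
0.15 [220 177  48  32 206] [0.5568 0.1123 0.1578] [0.5226 0.0643 0.15  ] [0.5887 0.1624 0.1693]
0.15 [312 177  45  36 180] [ 0.5526 -0.0744  0.1581] [ 0.5131 -0.1226  0.15  ] [ 0.5884 -0.0311  0.1698]
0.15 [361 179  32  27 125] [ 0.5556 -0.1661  0.1583] [ 0.528  -0.2003  0.1505] [ 0.5839 -0.1338  0.1629]
0.195 [212 194  11  10  83] [0.5318 0.157  0.203 ] [0.5229 0.1482 0.1951] [0.5422 0.1665 0.2064]
0.195 [351 199  10  10  83] [ 0.5221 -0.1181  0.2033] [ 0.5134 -0.1273  0.1955] [ 0.5319 -0.1092  0.2065]
```

View pics/crop.png

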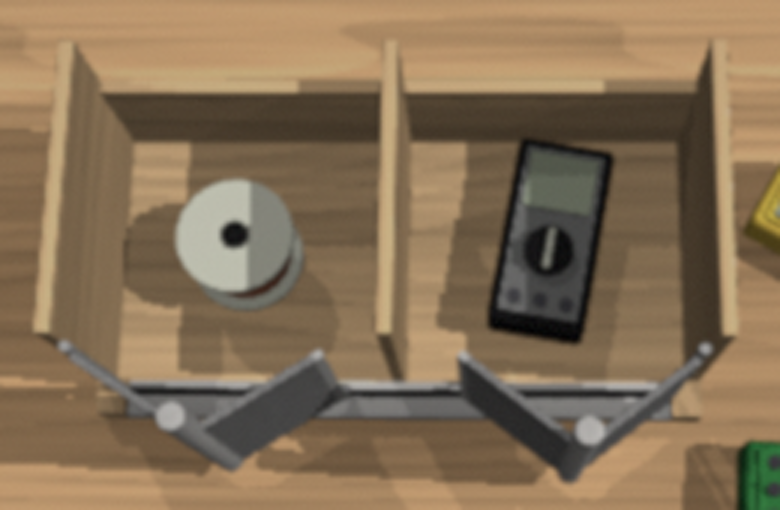

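```bash
python3 -m crank '[[[0,0.2,0.35,0,0,0,0],[0.4,0.6,0,0,0,0,0],[0.5,0.7,0,0,0,0,0],[0.5,0.7,0,0,0,0,0],[0.5,0.7,0,0,0,0,0],[0.5,0.7,0,0,0,0,0],[0.5,0.7,0,0,0,0,0],[0.5,0.7,0,0,0,0,0]]]' 40
```

```text
clock: 1.1
position: [0.4124, -0.2876, 0.254]
ee_rot: [0.816, -0.578, 0.001, 0.0]
ft_force: [1.1, -0.1, 0.3]
grip_width: -0.002
```

```bash
python3 -m crank '[[[0.5,0.7,0,0,0,0,0],[0.5,0.7,0,0,0,0,0],[0.5,0.7,0,0,0,0,0],[0.5,0.7,0,0,0,0,0],[0.4,0.5,0,0,0,0,0],[0,0,0,0,0,0,0],[0,0,0,0,0,0,0]]]'
python3 - <<'E'
from h import *
for n in("top","side"):
    p,d=manip.camera(n); cv2.imwrite(f"pics/{n}1.png",p)
print(manip.get_obs()["position"])
E
```

```text
clock: 1.98
position: [0.5553, -0.092, 0.2531]
ee_rot: [0.816, -0.578, 0.0, 0.0]
ft_force: [-1.3, 0.1, 0.1]
grip_width: -0.001
[ 0.55518258 -0.09278082  0.25294321]
```

View pics/side1.png

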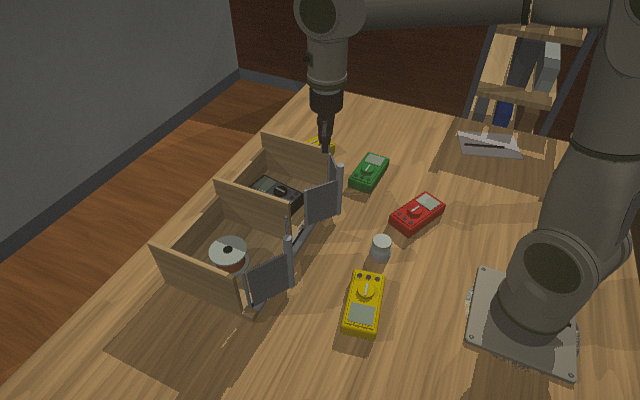

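View pics/top1.png

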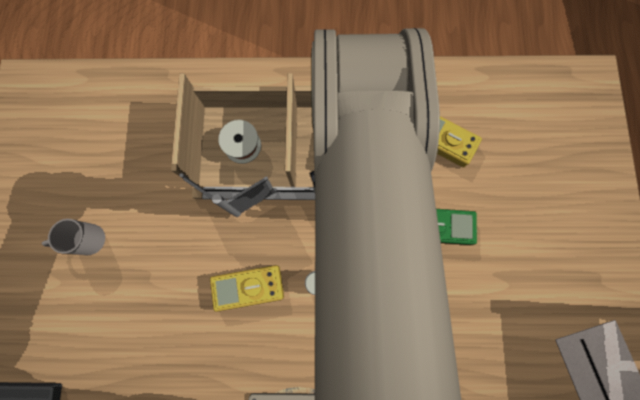

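The fingers hang behind the right post (side view: tip at 325,150, post top at about 338,157). The top view is blocked by the arm. Descending next to the post, tip above the panel tops.

```bash
python3 -m crank '[[[0.05,0.1,-0.4,0,0,0,0],[0,0,-0.4,0,0,0,0],[0,0,-0.4,0,0,0,0],[0,0,0,0,0,0,0],[0,0,0,0,0,0,0]]]'
```

```text
clock: 2.7
position: [0.559, -0.0861, 0.1816]
ee_rot: [0.816, -0.578, 0.001, -0.0]
ft_force: [-1.0, -0.2, 0.0]
grip_width: 0.002
```

```bash
python3 -m crank '[[[-0.13,-0.14,-0.05,0,0,0,0],[-0.13,-0.14,0,0,0,0,0],[-0.17,-0.1,0,0,0,0,0],[-0.18,-0.1,0,0,0,0,0],[-0.14,-0.12,0,0,0,0,0],[-0.14,-0.13,0,0,0,0,0],[0,0,0,0,0,0,0]]]'
python3 - <<'E'
from h import *
p,d=manip.camera("side"); cv2.imwrite(f"pics/side2.png",cv2.resize(p[80:280,120:440],None,fx=2.5,fy=2.5))
E
```

```text
clock: 3.58
position: [0.5046, -0.1303, 0.1774]
ee_rot: [0.816, -0.578, 0.0, 0.0]
ft_force: [0.5, -0.2, 0.1]
grip_width: -0.001
```

View pics/side2.png

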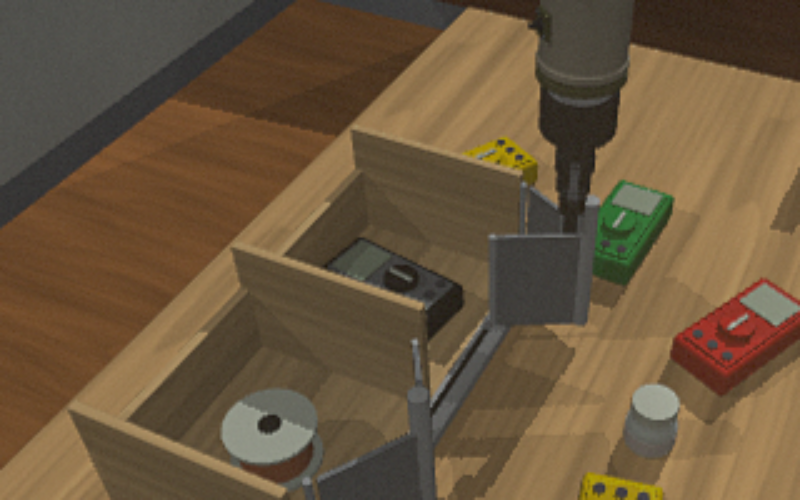

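The door is folding (post at about 592,200 in the crop) and the fingers are still behind the post. Continuing along the arc.

```bash
python3 -m crank '[[[-0.12,-0.14,0,0,0,0,0],[-0.11,-0.15,0,0,0,0,0],[-0.08,-0.14,0,0,0,0,0],[-0.06,-0.13,0,0,0,0,0],[0,0,0,0,0,0,0]]]'
python3 - <<'E'
from h import *
p,d=manip.camera("side"); cv2.imwrite(f"pics/side3.png",cv2.resize(p[80:280,120:440],None,fx=2.5,fy=2.5))
P=np.array([.588,-.2066,.205])
for q in (1.0,1.1,1.2,1.28,1.35,1.46):
    print(q,((proj("side",P+.11*np.array([-np.sin(q),np.cos(q),0]))[0]-[120,80])*2.5).round(1))
E
```

```text
clock: 4.25
position: [0.4827, -0.1638, 0.1773]
ee_rot: [0.816, -0.578, -0.0, 0.0]
ft_force: [0.7, -0.3, 0.2]
grip_width: 0.0
1.0 [583.8 201.9]
1.1 [591.8 198.1]
1.2 [599.1 193.9]
1.28 [604.3 190.3]
1.35 [608.4 186.9]
1.46 [613.9 181.2]
```

View pics/side3.png

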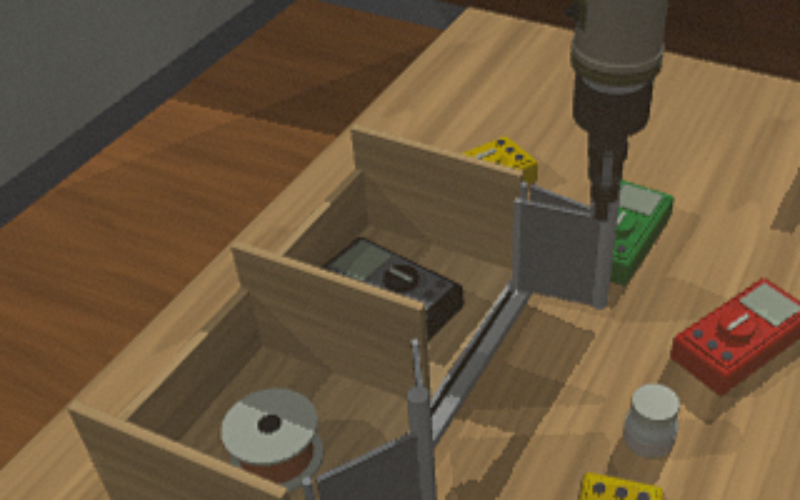

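Nearly folded. The fingers now hide the post top, at about (612,185). I'll nudge a little further and watch the force.

```bash
python3 -m crank '[[[0,-0.06,0,0,0,0,0],[0,-0.04,0,0,0,0,0],[0,0,0,0,0,0,0]]]'
```

```text
clock: 4.68
position: [0.4832, -0.1684, 0.1773]
ee_rot: [0.816, -0.578, -0.0, -0.0]
ft_force: [-0.0, 2.8, 0.3]
grip_width: -0.001
```

```bash
python3 -m crank '[[[0,0.2,0,0,0,0,0],[0,0.3,0.2,0,0,0,0],[0,0.2,0.7,0,0,0,0],[0,0,0.9,0,0,0,0],[-0.8,0,0,0,0,0,0],[-0.8,0,0,0,0,0,0],[0,0,0,0,0,0,0],[0,0,0,0,0,0,0]]]'
python3 - <<'E'
from h import *
for n in("top","side"):
    p,d=manip.camera(n); cv2.imwrite(f"pics/{n}4.png",p);np.save(n+"4.npy",d)
cv2.imwrite(f"pics/side4c.png",cv2.resize(p[80:280,120:440],None,fx=2.5,fy=2.5))
c=manip.get_calibration("side");R=cv2.Rodrigues(c["rvec"])[0]
v,u=np.mgrid[0:400,0:640];W=(np.stack([(u-c["cx"])*d/c["fx"],(v-c["cy"])*d/c["fy"],d],-1)-c["tvec"])@R
k=(W[...,2]>.175)&(W[...,2]<.215)&(W[...,0]>.4)&(W[...,0]<.62)&(abs(W[...,1])<.3)
n,l,s,ce=cv2.connectedComponentsWithStats(k.astype(np.uint8))
for i in range(1,n):
    if s[i,4]>8: print(s[i],W[l==i].mean(0).round(4),W[l==i].max(0).round(4))
print(manip.get_obs()["position"])
E
```

```text
clock: 5.68
position: [0.3877, -0.1261, 0.2861]
ee_rot: [0.816, -0.577, 0.001, 0.0]
ft_force: [0.0, -0.2, -0.2]
grip_width: -0.001
[361 152   8  13  84] [ 0.4789 -0.1876  0.1932] [ 0.489  -0.1796  0.2062]
[283 234   9  16 123] [0.5299 0.1623 0.1947] [0.5407 0.1687 0.2058]
[ 0.38796776 -0.12625641  0.28558295]
```

View pics/side4c.png

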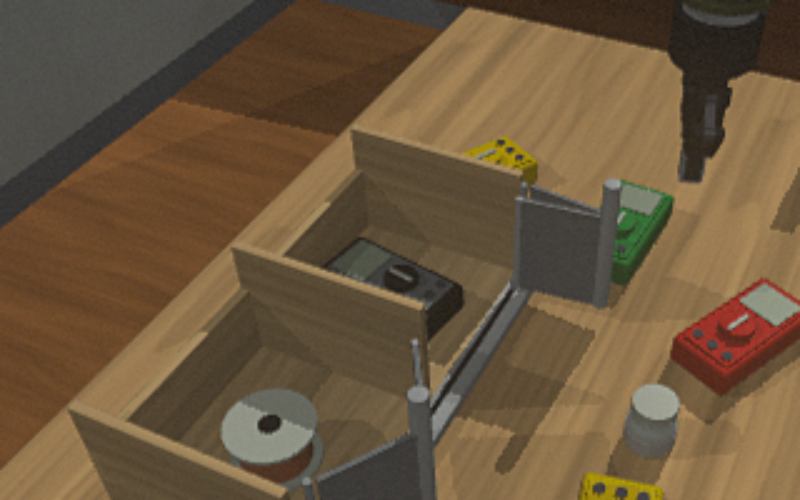

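View pics/top4.png

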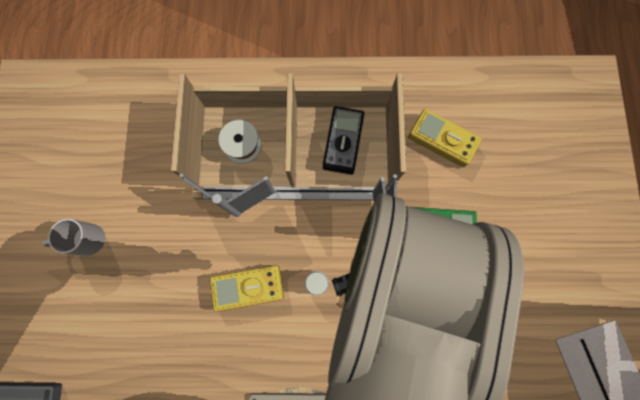

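The right post measures q of about 1.40–1.44: its top is at (612,183) in the crop, where the 1.46 prediction is (614,181) and the 1.35 one is (608,187). The left door and the meter look unmoved, and the arm is clear.

```bash
python3 - <<'E'
from h import *
a=cv2.imread("pics/top0.png").astype(int);b=cv2.imread("pics/top4.png").astype(int)
for nm,r in(("meter",np.s_[100:178,320:368]),("leftdoor",np.s_[170:220,176:280])):
    print(nm,np.abs(a[r]-b[r]).mean().round(2))
o=manip.get_obs();print(o["ft_force"],abs(o["joint_velocities"]).max())
print(manip.hand_in())
E
```

```text
meter 1.52
leftdoor 7.2
[-0.60344557 -0.43048612 -0.38902621] 0.012207609104547004
the job is handed in; nothing more can be done
None
```

```bash
python3 - <<'E'
from h import *
for f in("top0","top4"):
    d=np.load(f+".npy");c=manip.get_calibration("top");R=cv2.Rodrigues(c["rvec"])[0]
    v,u=np.mgrid[0:400,0:640];W=(np.stack([(u-c["cx"])*d/c["fx"],(v-c["cy"])*d/c["fy"],d],-1)-c["tvec"])@R
    k=(W[...,2]>.195)&(W[...,2]<.215)&(u>200)&(u<235)&(v>185)&(v<215);print(f,W[k].mean(0).round(4))
E
```

```text
the job is handed in; nothing more can be done
```

The right bay's door, the one in front of the black-and-grey multimeter, is folded back. I pushed its hinge post along its arc with closed fingers, then backed off, lifted clear and handed in at about 5.8 s. `hand_in()` gives no verdict.

**Last checks before hand-in:**
- **Right door:** the side view puts it at about 1.40–1.44 rad, against the 1.28 needed. The last nudge met 2.8 N, so I stopped there. I didn't measure its speed directly.
- **Multimeter:** its part of the top picture was practically unchanged (mean difference 1.5 grey levels).
- **Robot:** the tip was 0.29 m up and clear of everything. The arm was nearly still, with a wrist force of about 0.8 N.

**One check disagreed:** the left door's part of the top picture changed by 7.2 grey levels. The door looks the same in the pictures, and the arm never went near it, so I put this down to the arm's moving shadow. I tried to confirm it by comparing the left post's position in the two depth pictures, but the job was already handed in and that check was refused.

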